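Dial 4-2-7 on the load simulator's thumbwheels and load it

ROBOT

A 7-joint arm with a two-finger parallel gripper is mounted at the origin on a cart in front of the work surface, level with it; the furniture and walls round the work are solid. World frame = base frame: x ahead of the robot, y to its left, z up, the work surface at z = 0. Lengths are in m, angles in rad, forces in N, time in s.
With the tool pointing down it reaches from about 0.4 to 0.85 m from the base axis. Payload 10.4 kg.
Tool frame: the origin (TCP) lies on the centre line of the jaws, within the pads' length; the fingertips stand 8 mm ahead of it and the grasp point (between the pads) lies 11 mm behind it (r.finger_overhang is the distance from the TCP to the fingertips, in m); z points along the fingers, y is the line along which they close (so a half turn about z gives the same grasp; the last joint's range is limited). The gripper opens to 87 mm and grips with 3 to 60 N. Pads are 19 mm wide; open, the fingers measure 117 mm over their backs; the gripper's body (75 mm by 190 mm) begins 51 mm behind the grasp point.
Start: joints at [-1.286, 0.332, -0.065, 1.46, 0.022, 1.35, -0.088], TCP at [0.189, 0.596, 0.231] pointing down, gripper open.
Joint ranges: [-2.6, 2.6], [-0.5, 2.12], [-1.47, 1.34], [0.16, 2.42], [-1.27, 4.41], [0.06, 2.06], [-2.6, 2.6]. Speed limits (rad/s): [2.22, 2.22, 2.79, 2.79, 3.14, 3.14, 3.14].

INTERFACE

Orientations are given as a unit quaternion [x, y, z, w].
In Python, from bench import r, vision gives the robot as it stands.
- The arm moves only by the tool drive_tool, never from a script. Its argument "series" is a list of rows, each a list of 2 entries, a list of its own where there are three numbers: the shift along the world's x, y, z in cm, then the turn about the world's z in degrees. A call has exactly 10 rows; each row shifts and turns the commanded pose from where the row before left it; what a row does not reach is not made up. A row lasts 1/8 s, in which the tool goes at most 62.5 mm and 10.7 degrees, less where a joint would pass 70% of its speed; a pose out of reach is approached as far as the arm can. A call with a gripper value outside its range is refused whole. "hand" is the closure, from 0 (fully open) to 1 (shut), set as the call begins (left out, the last holds). The fingers move at their own pace and stop on an object; "newtons" is the grip in N (left out, the last holds). Time passes only in rows, so rows that do not move let the fingers close, or fill a call up. It gives the time, the measured TCP pose, the force, the opening and the grip force at its end, in the units of the state.
- r.read_state(): the state, without advancing time (a new reading comes with each control period).
- vision.camera(name): name is "scene" or "top" or "wrist"; returns a dict with "color" (480x640x3 uint8, red, green, blue), "intrinsics" (3x3 intrinsics, pixels), "R" (3x3) and "t" (3): a world point X has camera coordinates R X + t; the wrist camera has in their place "mount" (4x4, takes a point from camera to tool coordinates, whose origin is the TCP and whose axes are the flange's). Camera axes: x right, y down, z forward; pixel columns grow to the right and rows downward; lengths in m; the calibration is good to about 2 mm. A picture is of the moment at which its call begins: read the wrist's pose just before it. There is no depth.
- r.close_job(): hands the job in; it is judged then, once.
The state is a dict: "time": time; "joint_positions": joint angles; "joint_vel": joint speeds; "joint_torque": joint torques, N m; "ee_pos": TCP position; "eef_rot": TCP orientation; "ft_force": force on the tool from outside, world axes, zero at the start; "torque": the same for the moment, N m; "width": finger opening in m; "grip_force": force on a finger pad.
Only numpy, scipy, OpenCV 4.12 (cv2) and the standard library are available. Lean on these libraries where they do the work, as an engineer would, in place of code of your own. Each camera call takes 0.05 s, during which the arm holds its last target. There are 200 camera calls.

TASK

The balance is to be tested with load code 4-2-7: on the load simulator turn the three thumbwheels until 4, 2 and 7, from left to right, stand on top between the white index marks, each clicked squarely into its notch. Only when all three are right, press the round key beside them fully home and let it come up again. Roll each wheel by its rim with a light fingertip, never bearing on a wheel with more than 20 N, and leave the loupe, the eyepiece and the screwdriver where they are.

Things in the scene. Friction and masses are not known exactly. Their poses are not given: they have to be found in the camera images.
- preset_box: load simulator: cream metal box with brushed top, 140 x 204 x 60 mm (x, y, z), fixed to the worktop. Origin at the centre of its underside; x points to its back, y to its left as the robot sees it, z up. A black frame on top holds three black thumbwheels side by side, 36 mm apart; to their right is a round key; four brass terminals at the back rise 17 mm above the panel.
- wheel_left (a joint): left thumbwheel, rad. Digit on top = angle / 0.6283: 0 shows 0, each click of 0.6283 rad shows the next digit. It grows when the top of the rim rolls away from the robot (box +x) and shrinks when it rolls toward the robot. Stops just below 0 and just above 9; it may start between two digits.
- wheel_mid (a joint): middle thumbwheel, same angles as the left. A sprung roller holds every wheel at each digit: leaving a digit takes about 3 N along the rim, less and less up to half-way, then the wheel snaps into the next digit by itself. One click is 16.3 mm of rim travel.
- wheel_right (a joint): right thumbwheel, same angles as the left. A blunt fingertip pressed down on the top of a rim with 4 to 9 N and moved level along the box's x turns the wheel by friction, as a rack turns a pinion; pressed more lightly it may slip. Nothing yields: touch down at under 10 mm/s; a millimetre too deep is about 8 N more.
- wheel_left_rim (a point): Black wheel 52 mm in diameter, 16 mm wide, axle level along y, white digits 0 to 9 round the rim, the top one is set; it stands about 20 mm above the panel and 15 mm above its frame. This point: nominal top of the left wheel's rim, mid-width; frame as the box. The wheel modules snap into the frame with play: the true top is up to 2 mm above or below this point, so find it by touch.
- wheel_mid_rim (a point): Same kind of wheel: nominal top of the middle wheel's rim, mid-width; frame as the box. The wheel modules snap into the frame with play: the true top is up to 2 mm above or below this point, so find it by touch.
- wheel_right_rim (a point): Same kind of wheel: nominal top of the right wheel's rim, mid-width; frame as the box. The wheel modules snap into the frame with play: the true top is up to 2 mm above or below this point, so find it by touch.
- load_key (a joint): travel of the round key, m: 0 is up, 0.005 fully pressed in. It springs back by itself; it starts to move at 1.5 N and is fully home at 5 N.
- load_key_top (a point): centre of the top of the round grey key, 22 mm in diameter in a 38 mm dark collar; it moves straight down. Its top stands 15 mm above the panel.
- loupe_mid (a point): black eye loupe, round, 36 mm wide and 34 mm high, standing loose left of the box; this point is half-way up. A bystander.
- eyepiece_mid (a point): black microscope eyepiece, round, 33 mm wide and 41 mm high, standing loose behind the box; this point is half-way up. A bystander.
- screwdriver_mid (a point): red-handled screwdriver, 170 mm long and 20 mm high, lying loose between box and robot; this point is mid-length, half-way up. A bystander.

How it is judged:
By the outcome, as a careful person would: the job done as asked, in the order asked, and still so for the second after the job is handed in, with the robot touching nothing.
It also fails if it takes over 67 s, if anything falls off the work surface, if the arm or the gripper's body presses on something with over 40 N, if the wrist force passes 120 N, or if a joint passes its speed limit or range.

## Working session

There is one attempt and no reset: what is moved stays moved. The work goes in short steps, Python scripts to look and compute and a tool call to move; the robot and the scene stay as the last step left them, time stands still between calls to the robot, and variables do not carry over. Pictures are saved under pics/ and viewed, at most 10 in all, crops included, and the job is handed in when it is done.

Besides the shell and the picture viewer there is one more tool, called after "Request:" as a command line: name --argument value ..., lists and objects as JSON in quotes. drive_tool: Moves the arm, as the interface text tells. Its arguments: {"type":"object","properties":{"series":{"type":"array"},"hand":{"type":"number"},"newtons":{"type":"number"}},"required":["series"]}

```bash
mkdir -p pics
cat > h.py <<'E'
from bench import r, vision
import numpy as np, cv2
def snap(n,f):
    c=vision.camera(n); cv2.imwrite(f'pics/{f}.png',c['color'][:,:,::-1]); return c
def ray(c,u,v,z):
    K,R,t=map(np.array,(c['intrinsics'],c['R'],c['t']))
    o=-R.T@t; d=R.T@np.linalg.inv(K)@[u,v,1]; return o+d*(z-o[2])/d[2]
def proj(c,X):
    p=np.array(c['intrinsics'])@(np.array(c['R'])@X+np.array(c['t'])); return p[:2]/p[2]
E
python3 - <<'E'
from h import *
import pickle
s=r.read_state(); print(s['time'],s['ee_pos'],s['eef_rot'],s['ft_force'],r.finger_overhang)
cs={n:snap(n,n+'0') for n in('top','scene')}
pickle.dump(cs,open('c0.pkl','wb'))
for n in cs: print(n,cs[n]['intrinsics'],-np.array(cs[n]['R']).T@cs[n]['t'])
a=np.vstack([cv2.resize(cs['top']['color'],(640,480))]);
E
```

```text
0.0 [0.18924167 0.59526264 0.22974414] [ 1.53266849e-01  9.88184578e-01 -7.12962761e-04 -7.22425605e-05] [-1.08665504  0.38511854 -0.3351917 ] 0.008
top [[437.91501592   0.         315.77320218]
 [  0.         437.91501592 244.57041769]
 [  0.           0.           1.        ]] [0.51202473 0.11044639 0.93315514]
scene [[594.82109623   0.         314.28226895]
 [  0.         594.82109623 237.39679936]
 [  0.           0.           1.        ]] [0.24594565 0.62423105 0.65069963]
```

View pics/top0.png

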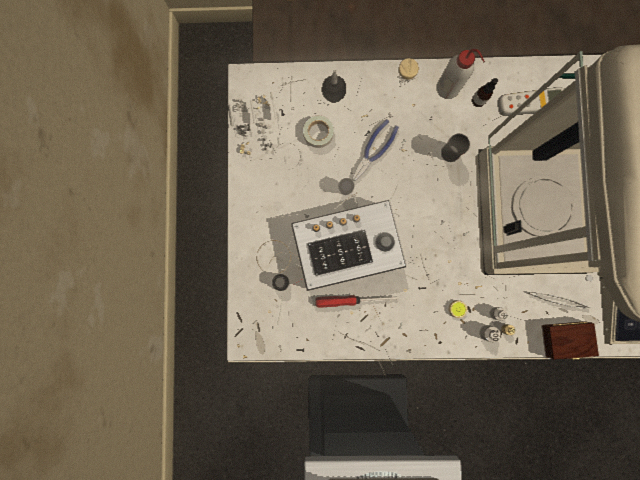

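View pics/scene0.png

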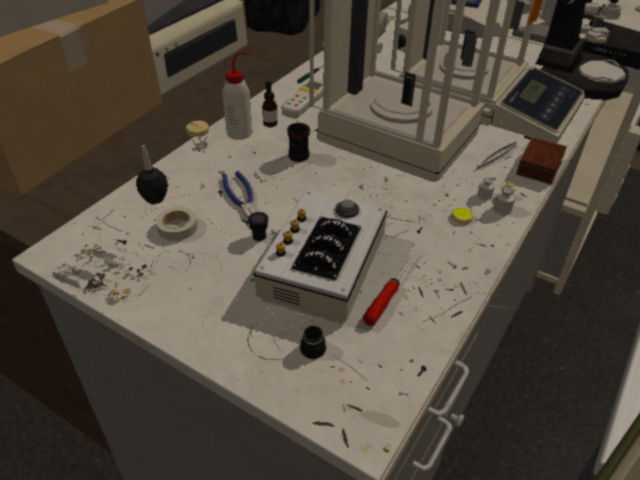

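The top view shows the box at about (292,223)-(406,265), the key near (384,241) and the wheels near (322–358, 252). The box yaw is about +13°. Next I'll measure the outline.

```bash
cat > box.py <<'E'
from h import *
import pickle
c=pickle.load(open('c0.pkl','rb'))['top']
g=cv2.cvtColor(c['color'],cv2.COLOR_RGB2HSV)
im=c['color'][190:300,280:420]
k=np.array([ray(c,u,v,.06)[:2] for u,v in [(292,223),(390,200),(406,265),(308,290)]])
print(k,k.mean(0))
for a,b in((0,1),(1,2),(2,3),(3,0)): print(np.linalg.norm(k[a]-k[b]))
e=(k[0]-k[1])+(k[3]-k[2]); yaw=np.arctan2(-e[0],e[1]); print('yaw',np.degrees(yaw))
print('key',ray(c,384.5,241,.075))
cs=pickle.load(open('c0.pkl','rb'))['scene']['color'][190:310,250:400]
A=cv2.resize(im,(560,440),interpolation=cv2.INTER_CUBIC)
cv2.imwrite('pics/crop0.png',A[:,:,::-1])
E
python3 box.py
```

```text
[[ 0.63373325  0.17542306]
 [ 0.67693143 -0.02253856]
 [ 0.54568412 -0.05033318]
 [ 0.49910204  0.1449471 ]] [0.58886271 0.0618746 ]
0.20262004908966655
0.13415811131153618
0.2007592561465541
0.13803748789110745
yaw 12.860655560630166
key [ 0.59282721 -0.00709842  0.075     ]
```

View pics/crop0.png

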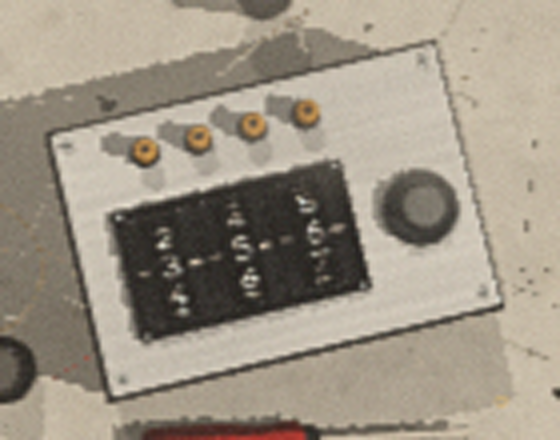

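Digits on top look like 3, 5 and 6. I'll check them with the wrist camera after moving above the box.

Run:
```python
from h import *
import pickle
c=pickle.load(open('c0.pkl','rb'))['top']
for u,v in((323,257),(340,251.7),(358.7,248)): print(ray(c,u,v,.08))
w=vision.camera('wrist'); print(w['mount'],w['intrinsics'])
```

```text
[0.56301013 0.11404566 0.08      ]
[0.57283622 0.0807188  0.08      ]
[0.57948092 0.04413878 0.08      ]
[[ 1.91810471e-03 -9.62494733e-01 -2.71293587e-01  7.53340845e-02]
 [ 9.99997457e-01  1.52428666e-03  1.66233916e-03  3.07472174e-04]
 [-1.18646349e-03 -2.71296086e-01  9.62495208e-01 -1.53409493e-01]
 [ 0.00000000e+00  0.00000000e+00  0.00000000e+00  1.00000000e+00]] [[432.36051918   0.         322.02096451]
 [  0.         432.36051918 240.78399405]
 [  0.           0.           1.        ]]
```

Request:
drive_tool --series '[[[3,-5,0],-10],[[3,-5,0],-10],[[3,-5,0],-10],[[3,-5,0],-10],[[3,-5,0],-10],[[3,-5,0],-10],[[3,-5,0],0],[[3,-5,0],0],[[3,-5,0],0],[[3,-5,0],0]]' --hand 1 --newtons 20

```text
time: 1.4
ee_pos: [0.4899, 0.0939, 0.2306]
eef_rot: [0.627, 0.779, 0.0, 0.0]
ft_force: [1.1, 0.4, 0.1]
width: 0.0017
grip_force: 0.0
```

```bash
cat >> h.py <<'E'
from scipy.spatial.transform import Rotation as Ro
def wrist(f):
    s=r.read_state(); c=snap('wrist',f)
    T=np.eye(4); T[:3,:3]=Ro.from_quat(s['eef_rot']).as_matrix(); T[:3,3]=s['ee_pos']
    M=np.linalg.inv(T@np.array(c['mount'])); c['R']=M[:3,:3]; c['t']=M[:3,3]; return c
E
python3 - <<'E'
from h import *
import pickle
c=wrist('w0'); pickle.dump(c,open('w0.pkl','wb')); print(r.read_state()['ee_pos'],r.read_state()['time'])
for X in ((.563,.114,.08),(.573,.081,.08),(.5795,.044,.08),(.593,-.007,.075)): print(proj(c,np.array(X)))
E
```

```text
[0.49290311 0.08606831 0.23090668] 1.45
[427.48101747 222.01341712]
[427.96090957 267.09024221]
[422.55512423 313.40616782]
[419.73650095 370.36879789]
```

View pics/w0.png

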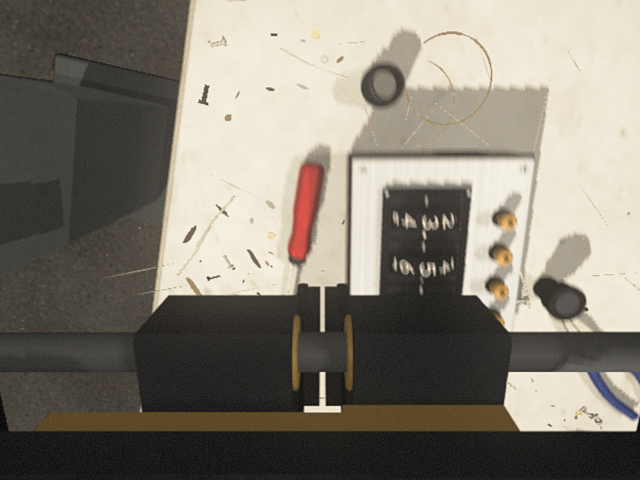

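The wrist view shows 3 at (428,221) and 5 at (428,268), both on the index line and within 1 px of my projection. The right wheel is hidden behind the gripper. I'll move over the key side to see it.

Request:
drive_tool --series '[[[2,-3,0],0.6],[[2.5,-3.5,0],0],[[2.5,-3.5,0],0],[[2,-2,0],0],[[0,0,0],0],[[0,0,0],0],[[0,0,0],0],[[0,0,0],0],[[0,0,0],0],[[0,0,0],0]]'

```text
time: 2.7
ee_pos: [0.5793, -0.0242, 0.2306]
eef_rot: [0.623, 0.782, 0.0, 0.0]
ft_force: [0.4, 0.0, -0.1]
width: 0.0005
grip_force: 0.0
```

Run:
```python
from h import *
import pickle
c=wrist('w1'); pickle.dump(c,open('w1.pkl','wb')); s=r.read_state();print(s['ee_pos'],s['time'],s['ft_force'])
for X in ((.563,.114,.08),(.573,.081,.08),(.5795,.044,.08),(.593,-.007,.075)): print(proj(c,np.array(X)))
```

```text
[ 0.5792922  -0.02427856  0.23062009] 2.75 [ 0.03830872 -0.33819028  0.8813713 ]
[346.90012898  16.3951405 ]
[349.52937661  73.99217556]
[345.58467396 132.64111871]
[346.3599217  207.20703955]
```

View pics/w1.png

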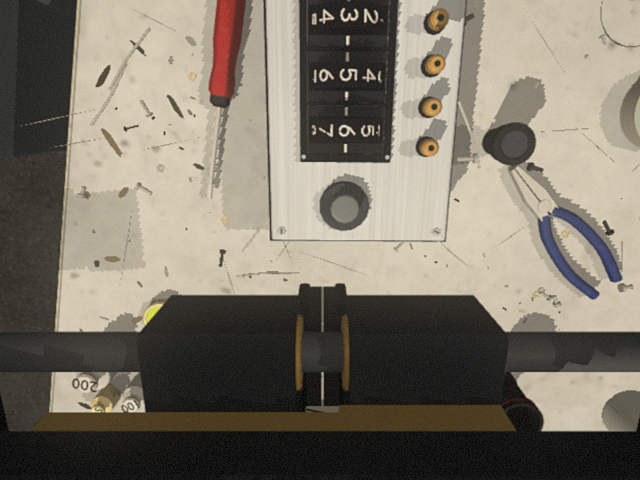

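The wrist view shows 3 at (348,16), 5 at (348,74), 6 at (344,131) slightly short of its mark, and the key at (346,205). These all agree with the projected positions. The moves needed are left +1, mid −3 and right +1. I'll start with the right wheel, coming down on its near side.

Request:
drive_tool --series '[[[-0.36,3.35,-1],0],[[-0.36,3.35,-1],0],[[0,0,-3],0],[[0,0,-3],0],[[0,0,-3],0],[[0,0,-1.5],0],[[0,0,-0.9],0],[[0,0,-0.4],0],[[0,0,-0.16],0],[[0,0,0],0]]'

```text
time: 4.0
ee_pos: [0.5724, 0.0427, 0.0915]
eef_rot: [0.623, 0.782, 0.0, 0.0]
ft_force: [0.6, -0.5, 0.1]
width: 0.0004
grip_force: 0.0
```

Request:
drive_tool --series '[[[0,0,-0.02],0],[[0,0,-0.02],0],[[0,0,-0.02],0],[[0,0,-0.02],0],[[0,0,-0.02],0],[[0,0,-0.02],0],[[0,0,-0.02],0],[[0,0,-0.02],0],[[0,0,0],0],[[0,0,0],0]]'

```text
time: 5.25
ee_pos: [0.5722, 0.0427, 0.0894]
eef_rot: [0.623, 0.782, 0.0, 0.0]
ft_force: [0.9, -0.9, -0.8]
width: 0.0005
grip_force: 0.1
```

Request:
drive_tool --series '[[[0,0,-0.02],0],[[0,0,-0.02],0],[[0,0,-0.02],0],[[0,0,-0.02],0],[[0,0,-0.02],0],[[0,0,-0.02],0],[[0,0,-0.02],0],[[0,0,0],0],[[0,0,0],0],[[0,0,0],0]]'

```text
time: 6.5
ee_pos: [0.5725, 0.0427, 0.0887]
eef_rot: [0.623, 0.782, 0.0, 0.0]
ft_force: [-3.2, -0.2, 10.1]
width: 0.0003
grip_force: 4.7
```

Request:
drive_tool --series '[[[0,0,0.03],0],[[0.25,0.06,0],0],[[0.25,0.06,0],0],[[0.25,0.06,0],0],[[0.25,0.06,0],0],[[0.25,0.06,0],0],[[0.25,0.06,0],0],[[0.25,0.06,0],0],[[0,0,0],0],[[0,0,0],0]]'

```text
time: 7.75
ee_pos: [0.5901, 0.0467, 0.0888]
eef_rot: [0.623, 0.782, 0.0, 0.0]
ft_force: [-1.0, -1.7, 5.4]
width: 0.0005
grip_force: 2.7
```

Request:
drive_tool --series '[[[0,0,0.5],0],[[0,0,0.5],0],[[-0.5,1.7,0],0],[[-0.5,1.75,0],0],[[0,0,-0.3],0],[[0,0,-0.3],0],[[0,0,-0.1],0],[[0,0,-0.06],0],[[0,0,-0.04],0],[[0,0,0],0]]'

```text
time: 9.0
ee_pos: [0.5797, 0.0812, 0.0903]
eef_rot: [0.623, 0.782, 0.0, 0.0]
ft_force: [-0.7, 0.1, 0.3]
width: 0.0007
grip_force: 0.0
```

Request:
drive_tool --series '[[[0,0,-0.02],0],[[0,0,-0.02],0],[[0,0,-0.02],0],[[0,0,-0.02],0],[[0,0,-0.02],0],[[0,0,-0.02],0],[[0,0,-0.02],0],[[0,0,0],0],[[0,0,0],0],[[0,0,0],0]]'

```text
time: 10.25
ee_pos: [0.5797, 0.0813, 0.0889]
eef_rot: [0.623, 0.782, 0.0, 0.0]
ft_force: [-0.0, -0.5, 0.3]
width: 0.0004
grip_force: 0.0
```

Request:
drive_tool --series '[[[0,0,-0.02],0],[[0,0,-0.02],0],[[0,0,-0.02],0],[[0,0,-0.02],0],[[0,0,-0.02],0],[[0,0,-0.02],0],[[0,0,-0.02],0],[[0,0,0],0],[[0,0,0],0],[[0,0,0],0]]'

```text
time: 11.5
ee_pos: [0.5802, 0.0815, 0.0884]
eef_rot: [0.623, 0.782, 0.001, 0.0]
ft_force: [-1.8, 0.6, 9.4]
width: 0.0002
grip_force: 4.3
```

Request:
drive_tool --series '[[[0,0,0.03],0],[[-0.25,-0.06,0],0],[[-0.25,-0.06,0],0],[[-0.25,-0.06,0],0],[[-0.25,-0.06,0],0],[[-0.25,-0.06,0],0],[[-0.25,-0.06,0],0],[[-0.15,-0.04,0],0],[[0,0,0.3],0],[[0,0,0],0]]'

```text
time: 12.75
ee_pos: [0.5631, 0.0773, 0.0908]
eef_rot: [0.623, 0.782, -0.0, 0.0]
ft_force: [0.5, 0.8, 0.2]
width: 0.0004
grip_force: 0.0
```

Run:
```python
from h import *
s=r.read_state();print(s['ee_pos'],s['time'],s['ft_force'])
c=wrist('w2'); cv2.imwrite('pics/w2c.png',cv2.resize(c['color'][150:350,200:440,::-1],(720,600)))
```

```text
[0.56313239 0.07729547 0.09076946] 12.75 [0.51278137 0.75498258 0.15111283]
```

View pics/w2c.png

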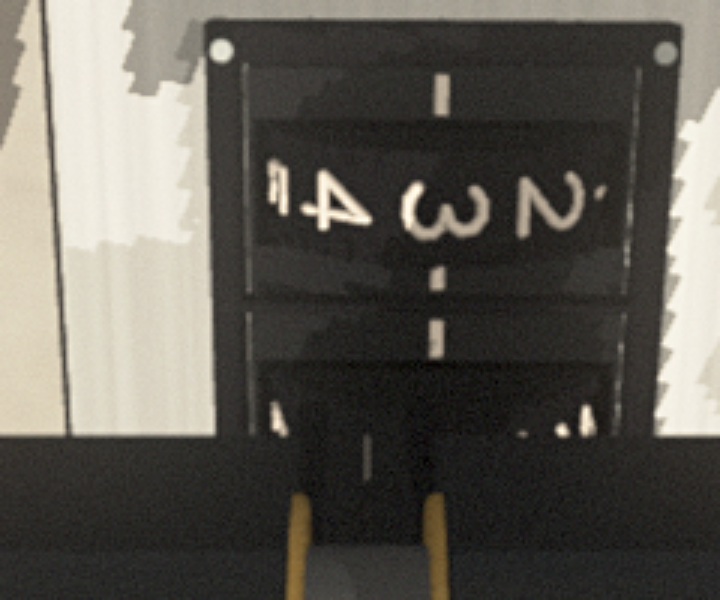

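The crop shows the left wheel still at 3 between its marks; the mid digit is hidden under the finger. I'll do two more strokes on the mid wheel.

Request:
drive_tool --series '[[[1.65,0.4,0],0],[[0,0,-0.16],0],[[0,0,-0.07],0],[[0,0,-0.07],0],[[-0.28,-0.07,0],0],[[-0.28,-0.07,0],0],[[-0.28,-0.07,0],0],[[-0.28,-0.07,0],0],[[-0.28,-0.07,0],0],[[-0.25,-0.05,0],0]]'

```text
time: 14.05
ee_pos: [0.563, 0.0775, 0.0882]
eef_rot: [0.623, 0.782, 0.001, 0.0]
ft_force: [1.5, 0.4, 1.9]
width: 0.0007
grip_force: 0.9
```

Request:
drive_tool --series '[[[0,0,0.3],0],[[1.65,0.4,0],0],[[0,0,-0.16],0],[[0,0,-0.07],0],[[0,0,-0.07],0],[[-0.33,-0.08,0],0],[[-0.33,-0.08,0],0],[[-0.33,-0.08,0],0],[[-0.33,-0.08,0],0],[[-0.33,-0.08,0],0]]'

```text
time: 15.3
ee_pos: [0.5628, 0.0774, 0.0882]
eef_rot: [0.623, 0.782, 0.0, 0.0]
ft_force: [0.7, 0.6, 2.2]
width: 0.0004
grip_force: 0.9
```

Request:
drive_tool --series '[[[0,0,0.5],0],[[0,0,0.5],0],[[-0.35,1.75,0],0],[[-0.35,1.8,0],0],[[0,0,-0.3],0],[[0,0,-0.3],0],[[0,0,-0.08],0],[[0,0,-0.03],0],[[0,0,-0.03],0],[[0,0,0],0]]'

```text
time: 16.55
ee_pos: [0.5562, 0.1127, 0.0904]
eef_rot: [0.623, 0.782, 0.0, 0.0]
ft_force: [0.7, 0.4, -1.1]
width: 0.0004
grip_force: 0.0
```

Request:
drive_tool --series '[[[0,0,-0.02],0],[[0,0,-0.02],0],[[0,0,-0.02],0],[[0,0,-0.02],0],[[0,0,-0.02],0],[[0,0,-0.02],0],[[0,0,-0.02],0],[[0,0,0],0],[[0,0,0],0],[[0,0,0],0]]'

```text
time: 17.8
ee_pos: [0.5561, 0.1129, 0.089]
eef_rot: [0.623, 0.782, 0.0, -0.0]
ft_force: [-0.4, -0.1, 0.5]
width: 0.0004
grip_force: 0.0
```

Request:
drive_tool --series '[[[0,0,-0.02],0],[[0,0,-0.02],0],[[0,0,-0.02],0],[[0,0,-0.02],0],[[0,0,-0.02],0],[[0,0,-0.02],0],[[0,0,-0.02],0],[[0,0,0],0],[[0,0,0],0],[[0,0,0],0]]'

```text
time: 19.05
ee_pos: [0.5564, 0.1129, 0.088]
eef_rot: [0.623, 0.782, 0.0, 0.0]
ft_force: [-1.0, -0.9, 6.6]
width: 0.0004
grip_force: 3.1
```

Request:
drive_tool --series '[[[0.25,0.06,0],0],[[0.25,0.06,0],0],[[0.25,0.06,0],0],[[0.25,0.06,0],0],[[0.25,0.06,0],0],[[0.25,0.06,0],0],[[0.15,0.04,0],0],[[0,0,0],0],[[0,0,0.5],0],[[0,0,0.5],0]]'

```text
time: 20.3
ee_pos: [0.5725, 0.1169, 0.0977]
eef_rot: [0.623, 0.782, -0.0, -0.0]
ft_force: [0.1, 0.2, 1.3]
width: 0.0005
grip_force: 0.0
```

Request:
drive_tool --series '[[[0,-1,2.5],0],[[0.4,-3,2.5],0],[[0.4,-3,2],0],[[0.4,-3,0],0],[[0.4,-2.5,0],0],[[0.4,-1,0],0],[[0,0,0],0],[[0,0,0],0],[[0,0,0],0],[[0,0,0],0]]'

```text
time: 21.55
ee_pos: [0.5926, -0.0175, 0.1676]
eef_rot: [0.622, 0.783, 0.0, -0.0]
ft_force: [-0.0, -0.3, -0.3]
width: 0.0003
grip_force: 0.0
```

Run:
```python
from h import *
import pickle
s=r.read_state();print(s['ee_pos'],s['time'],s['ft_force'])
c=wrist('w3'); pickle.dump(c,open('w3.pkl','wb'))
for X in ((.5637,.1148,.08),(.5718,.0797,.08),(.5799,.0446,.08),(.593,-.007,.075)): print(proj(c,np.array(X)))
```

```text
[ 0.59259234 -0.0174761   0.16755149] 21.55 [-0.02678802 -0.26945479 -0.32686327]
[326.69749745  -6.08068558]
[326.33475637  71.10220965]
[326.00209245 141.88538204]
[327.4691116  234.13585427]
```

View pics/w3.png

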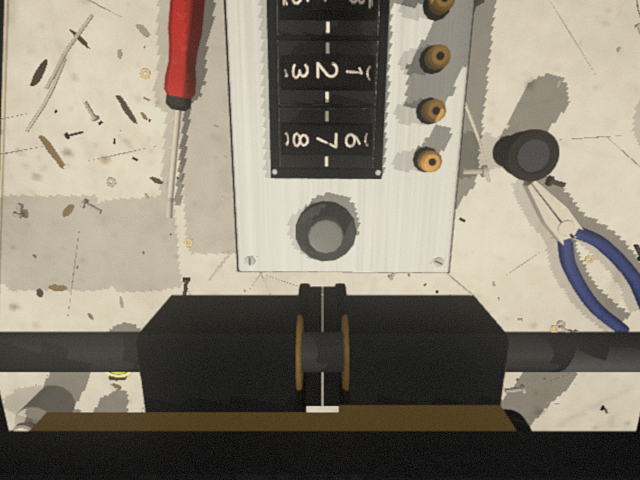

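The mid wheel shows 2 at (327,71) and the right shows 7 at (325,138), both on their marks. The left wheel is out of frame, so I'll rise to see all three.

Request:
drive_tool --series '[[[0,0.4,1],0],[[0,0.4,2.5],0],[[0,0.2,2.5],0],[[0,0,1],0],[[0,0,0],0],[[0,0,0],0],[[0,0,0],0],[[0,0,0],0],[[0,0,0],0],[[0,0,0],0]]'

```text
time: 22.85
ee_pos: [0.5926, -0.0081, 0.2375]
eef_rot: [0.623, 0.782, 0.0, -0.0]
ft_force: [-0.1, 0.5, 0.6]
width: -0.0
grip_force: 0.0
```

Run:
```python
from h import *
s=r.read_state();print(s['ee_pos'],s['time'])
c=wrist('w4')
p=[proj(c,np.array(X)) for X in ((.5637,.1148,.08),(.5718,.0797,.08),(.5799,.0446,.08),(.593,-.007,.075))];print(p)
u=int(p[1][0]); y0=max(0,int(p[0][1])-45)
cr=c['color'][y0:y0+200,u-70:u+70,::-1]; print(u-70,y0)
cv2.imwrite('pics/w4c.png',cv2.resize(cr,None,fx=3,fy=3,interpolation=cv2.INTER_CUBIC))
```

```text
[ 0.59261924 -0.008122    0.23752668] 22.85
[array([322.1790523,  38.8291   ]), array([322.09854689,  96.28234772]), array([322.02319209, 150.05982188]), array([323.47398159, 221.95731705])]
252 0
```

View pics/w4c.png

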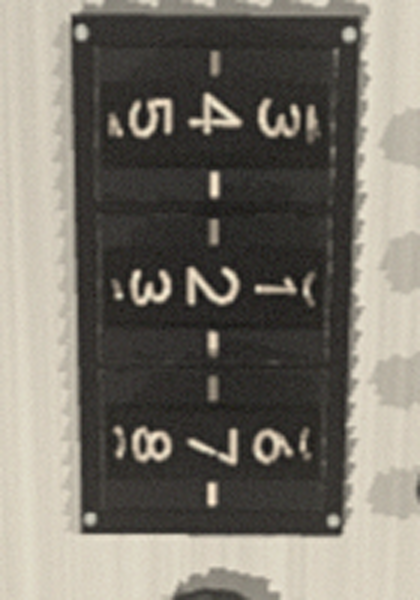

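The crop shows 4, 2 and 7 centred on the index marks at crop (215,113), (212,287) and (213,445), with neighbouring digits symmetric. Now I'll press the key.

Request:
drive_tool --series '[[[0,0.1,-1],0],[[0,0,-3],0],[[0,0,-3],0],[[0,0,-3],0],[[0,0,-3],0],[[0,0,-1],0],[[0,0,-0.6],0],[[0,0,-0.3],0],[[0,0,-0.25],0],[[0,0,0],0]]'

```text
time: 24.15
ee_pos: [0.5928, -0.0071, 0.0864]
eef_rot: [0.623, 0.782, 0.0, 0.0]
ft_force: [0.2, -0.1, 0.2]
width: 0.0008
grip_force: 0.0
```

Request:
drive_tool --series '[[[0,0,-0.1],0],[[0,0,-0.1],0],[[0,0,-0.1],0],[[0,0,-0.1],0],[[0,0,-0.1],0],[[0,0,-0.1],0],[[0,0,-0.1],0],[[0,0,-0.05],0],[[0,0,0],0],[[0,0,0],0]]'

```text
time: 25.4
ee_pos: [0.5927, -0.0071, 0.0787]
eef_rot: [0.623, 0.782, 0.0, 0.0]
ft_force: [-1.5, -0.2, 4.5]
width: 0.0009
grip_force: 2.3
```

Request:
drive_tool --series '[[[0,0,-0.05],0],[[0,0,-0.05],0],[[0,0,-0.05],0],[[0,0,-0.03],0],[[0,0,0],0],[[0,0,0],0],[[0,0,0],0],[[0,0,0],0],[[0,0,0],0],[[0,0,0],0]]'

```text
time: 26.65
ee_pos: [0.5928, -0.0071, 0.0783]
eef_rot: [0.623, 0.782, 0.0, -0.0]
ft_force: [-8.5, 0.3, 19.5]
width: 0.0007
grip_force: 9.8
```

Request:
drive_tool --series '[[[0,0,0.1],0],[[0,0,0.2],0],[[0,0,0.3],0],[[0,0,0.5],0],[[0,0,1],0],[[0,-0.3,3],0],[[0,-0.5,3],0],[[0,0,3],0],[[0,0,2],0],[[0,0,0],0]]'

```text
time: 27.9
ee_pos: [0.5934, -0.0153, 0.2095]
eef_rot: [0.623, 0.782, 0.001, 0.001]
ft_force: [0.7, 0.1, -1.1]
width: 0.0003
grip_force: 0.0
```

Run:
```python
from h import *
s=r.read_state();print(s['ee_pos'],s['time'],s['ft_force'])
c=wrist('w5'); cv2.imwrite('pics/w5c.png',cv2.resize(c['color'][0:270,230:430,::-1],None,fx=2.2,fy=2.2,interpolation=cv2.INTER_CUBIC))
```

```text
[ 0.59339871 -0.01528991  0.20950216] 27.9 [ 0.72395306  0.11796524 -1.12115925]
```

View pics/w5c.png

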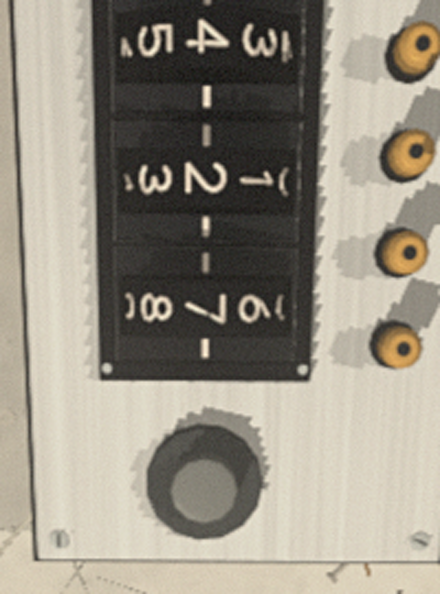

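The wheels show 4, 2 and 7 at crop (208,37), (206,179) and (205,308), all on their marks. The key is up again at (204,490). I'm handing in.

```bash
python3 -c "
from bench import r
print(r.close_job())"
```

```text
the job is handed in; nothing more can be done
None
```

The wheels read 4-2-7, centred between their marks; the key was then pressed until it stopped (19.5 N) and came back up, the bystanders weren't touched, and the job was handed in at about 28 s.

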